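# Hold a drawer front for screwing

### The job

Be my third hand: bring the loose drawer front over to the drawer box and stand it on the desk with its back flat against the box's bare front wall, centred so that it overhangs the same at both ends, handle outwards. Press it home with a steady push of about 10 newtons, without ramming it or knocking it over, so that I can drive the screws from inside the box: hold that push for a few seconds and finish while still holding it, without letting go. Leave the other things on the desk alone.

Things in the scene. Friction and masses are not known exactly. Their poses are not given: they have to be found in the camera images.
- drawer_front: Loose drawer front standing freely on its lower edge, handle roughly away from the box: brown board 270 wide, 110 high, 16 thick, 0.35-0.55 kg, easily tipped. Origin: middle of the lower edge of its BACK face (no handle). x points level out of the back (board from x=-16 to 0 mm, handle at negative x), y along the width (-135 to 135), z up. In place, origin and axes match drawer_box.
- handle (a point): Middle of the front's steel bar handle: x=-52, y=0, z=80 mm in the front's frame. Bar 150 long (along y), 10 thick (x), 12 high, square-edged; two posts 10 wide join it to the board, 64 mm either side of the middle. 31 mm of air between bar and board; the board's top edge is 30 mm above the bar's middle.
- drawer_box: Open plywood drawer box with a black weight plate in it as ballast; it does not move. 240 wide, 320 deep, 90 high, walls 12; slide rails 6 mm proud of its sides. Lies on the robot's left, front wall facing roughly right (-y). Origin: middle of the lower edge of the front wall's OUTER face, on the desk; x level into the box (the way to press), y along the width (-120 to 120), z up.
- screwdriver: A screwdriver lying on the desk: leave alone. Origin: its underside, middle.
- mug: A white mug, 82 across, 95 high: leave alone. Origin: middle of its underside.
- mouse: A black computer mouse, 105 x 60 x 32: leave alone. Origin: middle of its underside.
- screw_tub: A small open grey tub of screws, 85 x 62 x 30: leave alone. Origin: middle of its underside.
- box_face (a point): Where the push should act: the outer face of the box's front wall, midway across and 80 mm above the desk (the box is 90 high). Axes as drawer_box. The front overhangs 15 mm at each end when centred and stands 20 mm taller than the box. Board and wall are hard: a millimetre of travel after touching changes the push by several newtons.

How it is judged:
By the outcome, as a careful person would: the job done as asked, in the order asked, and still so for the second after the job is handed in, while the arm keeps its last pose, push and grip.
It also fails if it takes over 56 s, if anything falls off the work surface, if the arm or the gripper's body presses on something with over 40 N, if the wrist force passes 120 N, or if a joint passes its speed limit or range.

### The arm

A 6-joint arm with a two-finger parallel gripper is mounted at the origin on the work surface. World frame = base frame: x ahead of the robot, y to its left, z up, the work surface at z = 0. Lengths are in m, angles in rad, forces in N, time in s.
With the tool pointing down it reaches from about 0.425 to 0.95 m from the base axis. Payload 3.5 kg.
Tool frame: the origin (TCP) lies midway between the tips of the shut fingers; the grasp point (between the pads) lies 19 mm behind it (ctrl.hold_point_z is the distance from the TCP to the grasp point, in m); z points along the fingers, y is the line along which they close (so a half turn about z gives the same grasp; the last joint's range is limited). The gripper opens to 85 mm and grips with 20 to 120 N. Pads are 22 mm wide; open, the fingers measure 114 mm over their backs; the gripper's body (76 mm by 85 mm) begins 54 mm behind the grasp point. The pads swing forward as they close: fully open they stand 13 mm farther back than shut.
Start: joints at [-1.407, 0.286, 1.577, -0, 1.279, -0.15], TCP at [0.208, -0.642, 0.231] pointing down, gripper open.
Joint ranges: [-2.77, 2.77], [-0.9, 2.22], [0.21, 2.48], [-1.53, 4.67], [0.24, 2.81], [-2.84, 2.84]. Speed limits (rad/s): [2.79, 2.79, 3.14, 3.14, 3.14, 3.14].

### API

Orientations are given as a unit quaternion [x, y, z, w].
In Python, from plant import readout, cams, sign_off, ctrl gives the robot as it stands. The module is installed in compiled form; this text tells all that it offers.
- The arm moves only by the tool step_arm, never from a script. Its argument "increments" is a list of rows, each a list of 2 entries, a list of its own where there are three numbers: the shift along the world's x, y, z in mm, then the turn, a rotation vector about the world's x, y, z in rad. In form: [[[x, y, z], [rx, ry, rz]], ...]. A call has 1 to 8 rows; each row shifts and turns the commanded pose from where the row before left it; what a row does not reach is not made up. A row lasts 1/12 s, in which the tool goes at most 41.7 mm and 7.16 degrees, less where a joint would pass 70% of its speed; a pose out of reach is approached as far as the arm can. A call is refused whole if a number of a shift passes 41.7 or a number of a turn 0.125, either way. A call with a gripper value outside its range is refused whole. "fingers" is the opening, from -1 (shut) to 1 (fully open), set as the call begins (left out, the last holds). The fingers move at their own pace and stop on an object; "grip_force" is the grip in N (left out, the last holds). Time passes only in rows, so rows that do not move let the fingers close. It gives the time, the measured TCP pose, the force, the opening and the grip force at its end, in the units of the state.
- readout.get_state(): the state, without advancing time (a new reading comes with each control period).
- cams.read_camera(name): name is "scene" or "side" or "wrist"; returns the picture (480x640x3 uint8, red, green, blue); there is no depth.
- cams.get_calibration(name): a dict with "fx", "fy", "cx", "cy" (pixels), "eye" and "rotation" of the camera in the world; the wrist camera has in their place "T_tool_cam" (4x4, takes a point from camera to tool coordinates, whose origin is the TCP and whose axes are the flange's). Camera axes: x right, y up, looking along -z (the intrinsics and any distortion apply to the point x, -y, -z); pixel columns grow to the right and rows downward; lengths in m; the calibration is good to about 2 mm. A picture is of the moment at which its call begins: read the wrist's pose just before it. get_calibration takes no time and is no camera call.
- sign_off(): hands the job in; it is judged then, once.
The state is a dict: "time": time; "qpos": joint angles; "dq": joint speeds; "joint_efforts": joint torques, N m; "eef_pos": TCP position; "tcp_rot": TCP orientation; "contact_force": force on the tool from outside, world axes, zero at the start; "wrist_torque": the same for the moment, N m; "opening": opening from 0.0 (shut) to 1.0 (fully open); "finger_force": force on a finger pad.
Only numpy, scipy, OpenCV 4.12 (cv2) and the standard library are available. Lean on these libraries where they do the work, as an engineer would, in place of code of your own. Each camera call takes 0.05 s, during which the arm holds its last target. There are 200 camera calls.

## Working session

There is one attempt and no reset: what is moved stays moved. The work goes in short steps, Python scripts to look and compute and a tool call to move; the robot and the scene stay as the last step left them, time stands still between calls to the robot, and variables do not carry over. Pictures are saved under pics/ and viewed, at most 10 in all, crops included, and the job is handed in when it is done.

Besides the shell and the picture viewer there is one more tool, called as name([rows], argument=value, ...), one row to a line, values as JSON. step_arm: Moves the arm, as the interface text tells. Its arguments: {"type":"object","properties":{"increments":{"type":"array","items":{"type":"array"}},"fingers":{"type":"number"},"grip_force":{"type":"number"}},"required":["increments"]}

```bash
mkdir -p pics
python3 - <<'E'
from plant import readout, cams, ctrl
import cv2, json, numpy as np
for n in ["scene","side","wrist"]:
    im=cams.read_camera(n); cv2.imwrite(f"pics/{n}0.png",im[:,:,::-1])
    c=cams.get_calibration(n); print(n,{k:np.round(v,4).tolist() if not isinstance(v,str) else v for k,v in c.items()})
s=readout.get_state(); print({k:np.round(v,3).tolist() for k,v in s.items()}); print(ctrl.hold_point_z)
E
```

```text
scene {'fx': 583.6426, 'fy': 583.6426, 'cx': 317.3823, 'cy': 230.1225, 'eye': [1.0571, -0.0119, 0.9496], 'rotation': [0.1601, 0.2142, 0.7702, 0.579]}
side {'fx': 488.2151, 'fy': 488.2151, 'cx': 316.9829, 'cy': 247.6757, 'eye': [0.4784, 0.5595, 0.7363], 'rotation': [-0.0296, 0.3992, 0.915, -0.0502]}
wrist {'fx': 406.755, 'fy': 406.755, 'cx': 318.157, 'cy': 238.6133, 'T_tool_cam': [[0.0007, 0.9602, 0.2793, 0.0701], [1.0, -0.0005, -0.0008, 0.0005], [-0.0006, 0.2793, -0.9602, -0.142], [0.0, 0.0, 0.0, 1.0]]}
{'time': 0.15, 'qpos': [-1.407, 0.287, 1.578, -0.0, 1.279, -0.15], 'dq': [-0.002, -0.002, -0.004, -0.0, 0.0, 0.001], 'joint_efforts': [0.001, -40.66, -29.314, -0.0, 0.004, -0.0], 'eef_pos': [0.208, -0.642, 0.23], 'tcp_rot': [0.988, 0.156, -0.0, -0.001], 'contact_force': [-0.361, 0.473, 0.111], 'wrist_torque': [0.006, 0.038, -0.081], 'finger_force': 0.0, 'opening': 0.998}
0.0187
```

View pics/scene0.png

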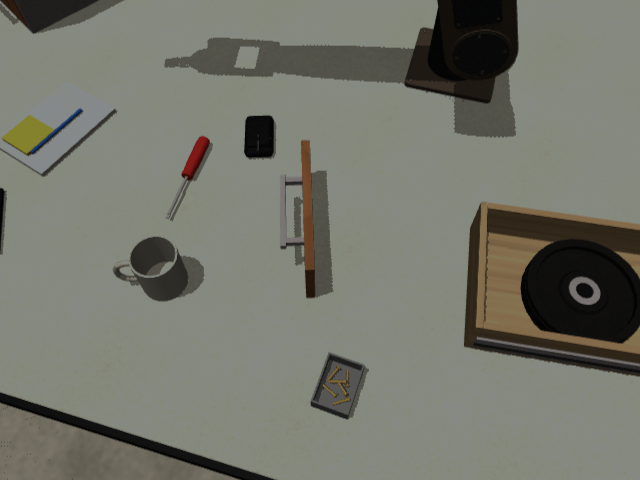

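View pics/side0.png

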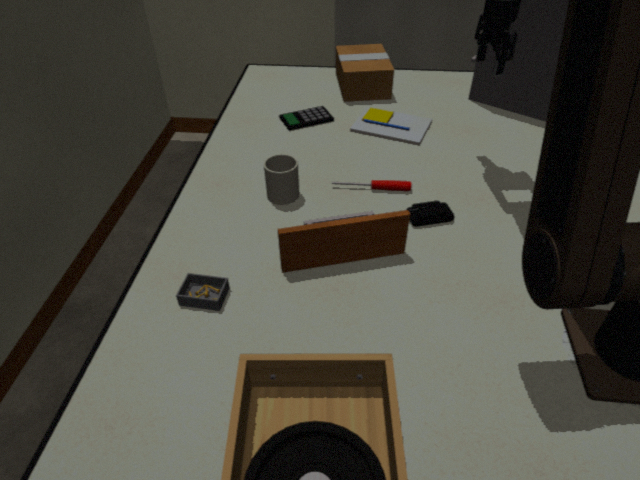

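View pics/wrist0.png

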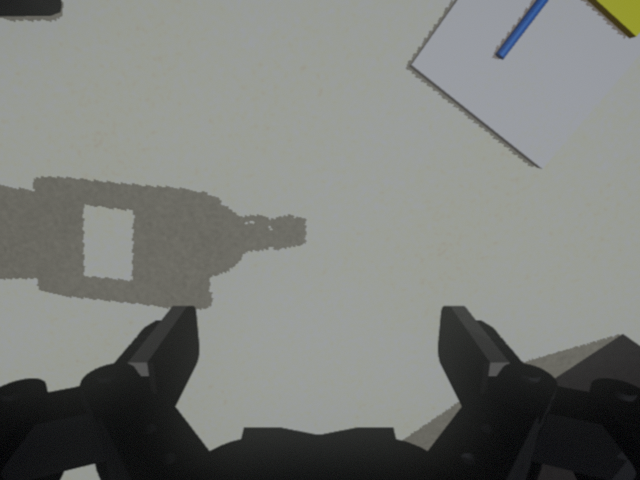

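The scene camera shows the board's top edge running from about (306,142) to (310,270), with the handle bar at x≈283. The box's front wall top runs from about (484,204) to (474,335), and the tub is at (338,385). The side view shows the board's back face with corners near (279,231), (407,212), (407,252) and (281,270), and the box front's top edge at row ≈355, columns 238–391. The wrist view shows only paper and shadow. Next I'll enlarge the corners to get precise pixels.

```bash
cat > h.py <<'E'
import numpy as np, cv2
from scipy.spatial.transform import Rotation as R
from plant import readout, cams
def cam(n, st=None):
    c=cams.get_calibration(n)
    if n=="wrist":
        T=np.eye(4); T[:3,:3]=R.from_quat(st["tcp_rot"]).as_matrix(); T[:3,3]=st["eef_pos"]
        T=T@np.array(c["T_tool_cam"]); return c,T[:3,3],T[:3,:3]
    r=np.array(c["rotation"]); 
    return c,np.array(c["eye"]),(R.from_quat(r).as_matrix() if r.size==4 else r)
def ray(C,p):
    c,e,M=C; d=M@np.array([(p[0]-c["cx"])/c["fx"],-(p[1]-c["cy"])/c["fy"],-1]); return e,d/np.linalg.norm(d)
def onz(C,p,z): e,d=ray(C,p); return e+d*(z-e[2])/d[2]
def proj(C,P):
    c,e,M=C; q=M.T@(np.array(P)-e); return np.array([c["cx"]+c["fx"]*q[0]/-q[2], c["cy"]-c["fy"]*q[1]/-q[2]])
def tri(rs):
    A=sum(np.eye(3)-np.outer(d,d) for e,d in rs); b=sum((np.eye(3)-np.outer(d,d))@e for e,d in rs)
    X=np.linalg.solve(A,b); return X,[float(np.linalg.norm(np.cross(X-e,d))) for e,d in rs]
E
python3 - <<'E'
from h import *
s=cv2.imread("pics/scene0.png"); d=cv2.imread("pics/side0.png")
def crop(i,x,y,w,h,k): return cv2.resize(i[y:y+h,x:x+w],None,fx=k,fy=k,interpolation=cv2.INTER_NEAREST)
out=np.zeros((600,800,3),np.uint8)
a=crop(s,270,130,60,180,3); out[:540,:180]=a[:540]
a=crop(s,455,195,50,160,3); out[:480,190:340]=a
a=crop(d,268,200,150,80,3); out[:240,345:795]=a
a=crop(d,225,340,185,40,2); out[260:340,345:715]=a
a=crop(s,480,325,160,40,2); out[360:440,345:665]=a
cv2.imwrite("pics/c1.png",out)
hsv=cv2.cvtColor(s,cv2.COLOR_BGR2HSV)
for y in (150,180,210,240,260): print(y,[tuple(map(int,hsv[y,x])) for x in range(298,318,2)])
hs=cv2.cvtColor(d,cv2.COLOR_BGR2HSV)
print([tuple(map(int,hs[y,340])) for y in range(212,268,4)])
E
```

```text
150 [(42, 24, 138), (40, 17, 132), (13, 162, 107), (13, 160, 105), (13, 159, 106), (12, 159, 112), (37, 21, 107), (42, 19, 137), (41, 20, 137), (45, 18, 138)]
180 [(5, 14, 112), (5, 14, 106), (12, 90, 99), (13, 159, 114), (13, 160, 113), (12, 160, 110), (13, 155, 110), (30, 28, 83), (30, 28, 81), (30, 28, 82)]
210 [(30, 31, 82), (30, 25, 90), (35, 23, 133), (12, 159, 114), (13, 159, 114), (12, 161, 111), (12, 161, 111), (16, 77, 73), (27, 30, 84), (27, 28, 82)]
240 [(5, 13, 120), (5, 13, 120), (9, 15, 121), (13, 146, 105), (13, 163, 103), (12, 162, 101), (13, 162, 101), (13, 157, 99), (30, 28, 82), (27, 28, 81)]
260 [(30, 28, 81), (27, 28, 81), (30, 29, 80), (18, 64, 68), (12, 161, 103), (12, 161, 100), (13, 160, 99), (13, 161, 100), (17, 75, 65), (30, 31, 83)]
[(43, 23, 131), (0, 13, 116), (13, 180, 106), (14, 193, 91), (14, 184, 43), (9, 200, 37), (13, 221, 37), (9, 189, 35), (7, 168, 38), (15, 248, 34), (15, 226, 35), (14, 172, 40), (12, 193, 37), (26, 31, 66)]
```

View pics/c1.png

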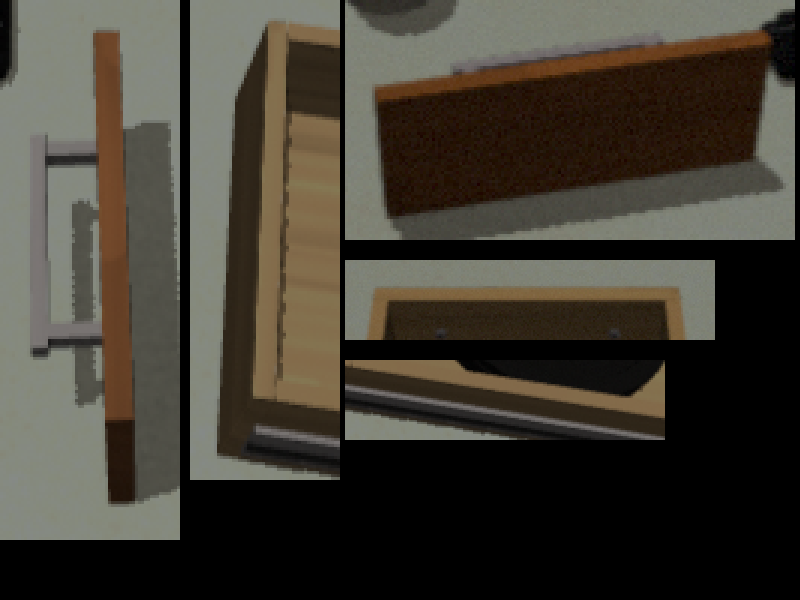

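The crop shows clean corners: in the scene view the board's top corners are at ≈(301,141), (310,140), (305,270) and (314,270), with the bar at columns 280–286, rows 175–246. In the side view the back top edge runs (279,234)–(409,215). The box front's outer top corners are at scene (481,202) and (476,328), and side (239.5,354.5) and (393,354.5). Now I'll triangulate.

Run:
```python
from h import *
S=cam("scene");D=cam("side")
def T(n,a,b): X,r=tri([ray(S,a),ray(D,b)]); print(n,np.round(X*1000,1),np.round(np.array(r)*1000,1)); return X
# side: left = larger x
a=T("board back near top",(314.3,269.7),(279,234)); b=T("board back far top",(309.7,140.5),(409,214.7))
T("board front near top",(305.3,269.7),(278.7,229)); T("board front far top",(301.3,140.7),(409.7,210.3))
print(np.linalg.norm(a-b))
for n,p in dict(bn=(314.3,269.7),bf=(309.7,140.5),fn=(305.3,269.7),ff=(301.3,140.7)).items(): print(n,np.round(onz(S,p,.11)*1000,1))
for n,p in dict(barfl=(280.3,175),barfr=(285.3,175),barnl=(280.7,246),barnr=(286,246)).items(): print(n,np.round(onz(S,p,.086)*1000,1))
print("bottom",np.round(onz(S,(306,297.3),0)*1000,1),np.round(onz(S,(314.7,297),0)*1000,1), "side", np.round(onz(D,(404,253.3),0)*1000,1),np.round(onz(D,(282.3,272),0)*1000,1))
a=T("box near",(476,328.3),(239.5,354.5)); b=T("box far",(480.7,202.3),(393,354.5)); print(np.linalg.norm(a-b))
for C,ps in((S,((476,328.3),(480.7,202.3))),(D,((239.5,354.5),(393,354.5)))):
    for p in ps: print("box z90",np.round(onz(C,p,.09)*1000,1))
print("box bottom near",np.round(onz(S,(464.3,346.7),0)*1000,1))
print("tub",[np.round(onz(S,p,.03)*1000).tolist() for p in((330,354),(367,366),(348,417),(311,405))])
```

```text
board back near top [ 644.2 -138.6  111.8] [2. 2.]
board back far top [ 392.5 -220.7  114.3] [1.2 1.2]
board front near top [ 647.7 -152.8  111.6] [2.5 2.5]
board front far top [ 391.7 -237.6  110.4] [3.3 3.3]
0.2648390794561778
bn [ 645.2 -137.6  110. ]
bf [ 390.4 -221.   110. ]
fn [ 649.3 -151.6  110. ]
ff [ 395.2 -235.8  110. ]
barfl [ 464.2 -255.6   86. ]
barfr [ 461.6 -246.8   86. ]
barnl [ 606.  -208.7   86. ]
barnr [ 603.5 -200.1   86. ]
bottom [ 648.1 -152.8    0. ] [ 643.3 -138.1    0. ] side [ 389.3 -230.    -0. ] [ 644.6 -146.5    0. ]
box near [662.4 129.   91.1] [2.2 2.2]
box far [422.7 103.3  90. ] [2.7 2.7]
0.24111645664940393
box z90 [663.8 130.6  90. ]
box z90 [425.5 104.6  90. ]
box z90 [661.2 126.5  90. ]
box z90 [420.6 100.9  90. ]
box bottom near [661.1 131.2   0. ]
tub [[747.0, -82.0, 30.0], [750.0, -19.0, 30.0], [836.0, -28.0, 30.0], [834.0, -88.0, 30.0]]
```

Triangulated heights (111 and 90 mm) and widths (265 and 241 mm) match the given sizes. The bar middle is at about (534,-228), and the tool yaw already matches the board (18°). I'll move over it and look with the wrist camera.

step_arm([
  [[20, 26, 0], [0, 0, 0]],
  [[20, 26, 0], [0, 0, 0]],
  [[20, 26, 0], [0, 0, 0]],
  [[20, 26, 0], [0, 0, 0]],
  [[20, 26, 0], [0, 0, 0]],
  [[20, 26, 0], [0, 0, 0]],
  [[20, 26, 0], [0, 0, 0]],
  [[20, 26, 0], [0, 0, 0]],
], fingers=-0.4, grip_force=20)

```text
time: 0.82
eef_pos: [0.369, -0.4324, 0.231]
tcp_rot: [0.988, 0.156, -0.0, -0.0]
contact_force: [0.9, 0.0, -0.4]
opening: 0.297
finger_force: 0.0
```

step_arm([
  [[20, 26, 0], [0, 0, 0]],
  [[20, 26, 0], [0, 0, 0]],
  [[20, 26, 0], [0, 0, 0]],
  [[20, 26, 0], [0, 0, 0]],
  [[20, 26, 0], [0, 0, 0]],
  [[20, 26, 0], [0, 0, 0]],
  [[20, 24, 0], [0, 0, 0]],
  [[16, 16, 0], [0, 0, 0]],
])

```text
time: 1.48
eef_pos: [0.5253, -0.2355, 0.231]
tcp_rot: [0.988, 0.157, -0.0, -0.0]
contact_force: [-0.3, 0.5, 0.8]
opening: 0.299
finger_force: 0.0
```

step_arm([
  [[0, 0, 0], [0, 0, 0]],
  [[0, 0, 0], [0, 0, 0]],
  [[0, 0, 0], [0, 0, 0]],
])

```text
time: 1.73
eef_pos: [0.524, -0.2383, 0.231]
tcp_rot: [0.988, 0.156, -0.0, -0.0]
contact_force: [-0.1, 0.7, 0.2]
opening: 0.299
finger_force: 0.0
```

Run:
```python
from h import *
s=readout.get_state(); im=cams.read_camera("wrist"); cv2.imwrite("pics/w1.png",im[:,:,::-1])
print({k:np.round(s[k],4).tolist() for k in("time","eef_pos","tcp_rot","opening","contact_force","qpos")})
np.savez("w1.npz",eef_pos=s["eef_pos"],tcp_rot=s["tcp_rot"])
C=cam("wrist",s)
for P in((.645,-.138,.11),(.39,-.221,.11),(.534,-.228,.086),(.604,-.2,.086),(.462,-.247,.086)): print(P,proj(C,P).round(1))
```

```text
{'time': 1.7333, 'eef_pos': [0.524, -0.2383, 0.231], 'tcp_rot': [0.9877, 0.1563, -0.0004, -0.0], 'opening': 0.2988, 'contact_force': [-0.0521, 0.7149, 0.1815], 'qpos': [-0.6028, 0.0695, 1.8256, -0.0006, 1.2472, 0.6543]}
(0.645, -0.138, 0.11) [215.1 -19.2]
(0.39, -0.221, 0.11) [240.4 386. ]
(0.534, -0.228, 0.086) [307.9 203.5]
(0.604, -0.2, 0.086) [299.7  92.2]
(0.462, -0.247, 0.086) [303.1 298.8]
```

View pics/w1.png

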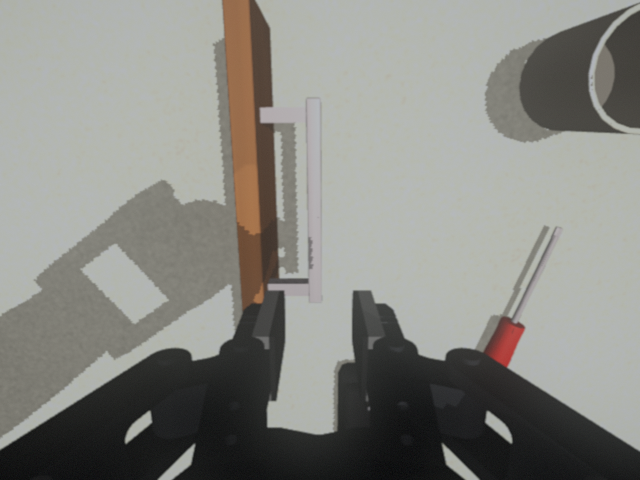

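The wrist view shows the bar from about (313,98) to (316,300), with the board to its left and the screwdriver and mug well clear. I'll measure the bar from this view.

Run:
```python
from h import *
im=cv2.imread("pics/w1.png").astype(int); st=np.load("w1.npz"); C=cam("wrist",st); S=cam("scene")
m=((im[:,:,0]-im[:,:,1]>1)&(im.sum(2)>300)); m[:, :295]=0; m[:,335:]=0; m[:90]=0; m[310:]=0
m=m.astype(np.uint8); n,l,stt,_=cv2.connectedComponentsWithStats(m); k=1+np.argmax(stt[1:,4]); print(stt[k])
m=l==k; ys=np.where(m.any(1))[0]; pts=[]
for y in ys[6:-6:6]:
    x=np.where(m[y])[0]; pts.append(((x.min()+x.max())/2,y))
P=np.array([onz(C,p,.086) for p in pts])*1000
v=cv2.fitLine(P[:,:2].astype(np.float32),cv2.DIST_HUBER,0,.1,.1).ravel(); print("yaw",np.degrees(np.arctan2(v[1],v[0])),v[2:])
e=[]
for y in (ys.min(),ys.max()+1):
    yy=min(max(y,ys.min()+3),ys.max()-3); x=np.where(m[yy])[0]; q=onz(C,(x.mean(),y),.086)*1000; e.append(q); print(q.round(1), x.min(),x.max(), y)
print("len",np.linalg.norm(e[0]-e[1]),"mid",(e[0]+e[1])/2)
# height check from two views
for sp,wp in(((283,175),None),((283.3,246.3),None)): pass
x=lambda y:np.where(m[y])[0].mean()
for sp,y in(((282.8,175),ys.max()+1),((283.3,246),ys.min())):
    X,r=tri([ray(S,sp),ray(C,(x(min(max(y,ys.min()+3),ys.max()-3)),y))]); print("tri",X.round(4),np.round(r,4))
```

```text
[ 295   98   27  204 2277]
yaw 18.317078 [ 538.64886 -231.1658 ]
[ 603.4 -209.9   86. ] 308 319 98
[ 462.2 -256.4   86. ] 310 320 302
len 148.57739793060694 mid [ 532.80365235 -233.11599035   86.        ]
tri [ 0.4556 -0.2563  0.0737] [0.002 0.002]
tri [ 0.6027 -0.2077  0.0804] [0.0022 0.0022]
```

step_arm([
  [[3, 2, -26], [0, 0, 0]],
  [[3, 2, -26], [0, 0, 0]],
  [[3, 2, -26], [0, 0, 0]],
  [[0, 0, -26], [0, 0, 0]],
  [[0, 0, 0], [0, 0, 0]],
  [[0, 0, 0], [0, 0, 0]],
])

```text
time: 2.28
eef_pos: [0.5318, -0.2323, 0.1259]
tcp_rot: [0.988, 0.155, -0.002, -0.001]
contact_force: [0.2, -0.2, 1.1]
opening: 0.305
finger_force: 0.0
```

Run:
```python
from h import *
s=readout.get_state(); im=cams.read_camera("wrist"); cv2.imwrite("pics/w2.png",im[:,:,::-1])
print({k:np.round(s[k],4).tolist() for k in("time","eef_pos","tcp_rot","opening","contact_force")})
np.savez("w2.npz",eef_pos=s["eef_pos"],tcp_rot=s["tcp_rot"])
```

```text
{'time': 2.2833, 'eef_pos': [0.5318, -0.2323, 0.1259], 'tcp_rot': [0.9878, 0.1554, -0.0015, -0.0013], 'opening': 0.3046, 'contact_force': [0.2171, -0.2113, 1.1422]}
```

View pics/w2.png

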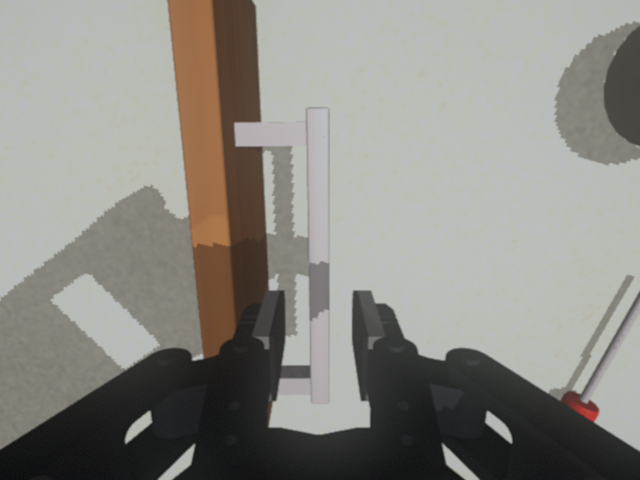

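The bar is centred between the pads: columns 307–329, midline 318, rows 108–403. I'll check its height and middle from the two wrist positions.

Run:
```python
from h import *
C1=cam("wrist",np.load("w1.npz")); C2=cam("wrist",np.load("w2.npz"))
e=[]
for a,b in(((313.5,98),(318,108)),((315.5,302),(320,403))):
    X,r=tri([ray(C1,a),ray(C2,b)]); q=onz(C2,b,.086); e.append(q); print((X*1000).round(1),np.round(r,4),(q*1000).round(1))
print("mid",(e[0]+e[1])/2*1000,np.linalg.norm(e[0]-e[1]), "yaw",np.degrees(np.arctan2(*(e[0]-e[1])[1::-1])))
```

```text
[ 603.4 -209.7   83. ] [0.0001 0.0001] [ 603.3 -209.7   86. ]
[ 462.  -256.7   85.3] [0.0002 0.0002] [ 462.5 -256.3   86. ]
mid [ 532.89400141 -233.0114602    86.        ] 0.14837695996095188 yaw 18.326678262934916
```

step_arm([
  [[0, -1, -14], [0, 0, 0.007]],
  [[0, 0, -14], [0, 0, 0]],
  [[0, 0, -14], [0, 0, 0]],
  [[0, 0, -14], [0, 0, 0]],
  [[0, 0, -8], [0, 0, 0]],
  [[0, 0, 0], [0, 0, 0]],
  [[0, 0, 0], [0, 0, 0]],
  [[0, 0, 0], [0, 0, 0]],
])

```text
time: 3.0
eef_pos: [0.5348, -0.2342, 0.0656]
tcp_rot: [0.987, 0.159, 0.002, 0.001]
contact_force: [0.2, 0.2, 3.6]
opening: 0.299
finger_force: 1.7
```

step_arm([
  [[0, 0, 0], [0, 0, 0]],
  [[0, 0, 0], [0, 0, 0]],
  [[0, 0, 0], [0, 0, 0]],
  [[0, 0, 0], [0, 0, 0]],
], fingers=-1, grip_force=40)

```text
time: 3.33
eef_pos: [0.5347, -0.234, 0.0655]
tcp_rot: [0.987, 0.16, 0.001, 0.001]
contact_force: [-2.1, -0.6, 6.8]
opening: 0.109
finger_force: 39.6
```

Contact force rose by about 3–7 N and z stopped 2.5 mm high, so I'll look before lifting.

Run:
```python
from h import *
s=readout.get_state(); print({k:np.round(s[k],4).tolist() for k in("time","eef_pos","tcp_rot","opening","contact_force","wrist_torque","finger_force")})
a=cams.read_camera("wrist")[:,:,::-1]; b=cams.read_camera("side")[:,:,::-1]; c=cams.read_camera("scene")[:,:,::-1]
out=np.zeros((600,800,3),np.uint8); out[:300,:400]=cv2.resize(a,(400,300))
out[:300,400:]=cv2.resize(b[160:310,250:450],(400,300)); out[300:,:400]=cv2.resize(c[120:320,220:420],(400,300)) ; cv2.imwrite("pics/g1.png",out)
```

```text
{'time': 3.3333, 'eef_pos': [0.5347, -0.234, 0.0655], 'tcp_rot': [0.9872, 0.1597, 0.0013, 0.0013], 'opening': 0.1094, 'contact_force': [-2.1326, -0.6158, 6.8191], 'wrist_torque': [0.078, 0.0822, -0.028], 'finger_force': 39.6219}
```

View pics/g1.png

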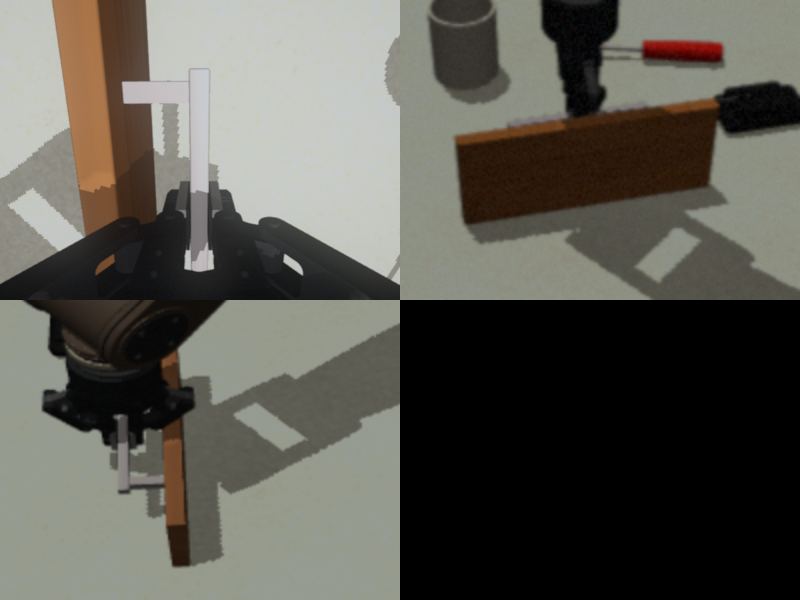

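The grip is sound: the bar is between the pads and the board is upright. I'll tighten and lift slightly.

step_arm([
  [[0, 0, 0], [0, 0, 0]],
  [[0, 0, 0], [0, 0, 0]],
  [[0, 0, 3], [0, 0, 0]],
  [[0, 0, 3], [0, 0, 0]],
  [[0, 0, 3], [0, 0, 0]],
  [[0, 0, 3], [0, 0, 0]],
  [[0, 0, 0], [0, 0, 0]],
  [[0, 0, 0], [0, 0, 0]],
], grip_force=100)

```text
time: 4.15
eef_pos: [0.5331, -0.2329, 0.075]
tcp_rot: [0.987, 0.16, -0.0, -0.0]
contact_force: [0.2, 0.8, -3.7]
opening: 0.089
finger_force: 97.8
```

Run:
```python
from h import *
s=readout.get_state(); print({k:np.round(s[k],4).tolist() for k in("time","eef_pos","tcp_rot","opening","contact_force","wrist_torque","finger_force")})
b=cams.read_camera("side")[:,:,::-1]; c=cams.read_camera("scene")[:,:,::-1]
cv2.imwrite("pics/sd2.png",b); cv2.imwrite("pics/sc2.png",c)
# back-face corners via brown mask, side view
h=cv2.cvtColor(b,cv2.COLOR_BGR2HSV); m=((h[:,:,0]<20)&(h[:,:,1]>120)&(h[:,:,2]>20)).astype(np.uint8); m[:190]=0;m[300:]=0;m[:,:260]=0;m[:,430:]=0
cn=max(cv2.findContours(m,0,1)[0],key=cv2.contourArea); print(cv2.approxPolyDP(cn,4,True).reshape(-1,2).tolist())
b0=cv2.imread("pics/side0.png");h=cv2.cvtColor(b0,cv2.COLOR_BGR2HSV); m=((h[:,:,0]<20)&(h[:,:,1]>120)&(h[:,:,2]>20)).astype(np.uint8); m[:190]=0;m[300:]=0;m[:,:260]=0;m[:,430:]=0
cn=max(cv2.findContours(m,0,1)[0],key=cv2.contourArea); print(cv2.approxPolyDP(cn,4,True).reshape(-1,2).tolist())
```

```text
{'time': 4.15, 'eef_pos': [0.5331, -0.2329, 0.075], 'tcp_rot': [0.9872, 0.1598, -0.0002, -0.0001], 'opening': 0.0891, 'contact_force': [0.191, 0.805, -3.7489], 'wrist_torque': [-0.1961, -0.0473, -0.0216], 'finger_force': 97.7898}
[[410, 208], [278, 226], [283, 268], [403, 249]]
[[410, 213], [278, 229], [282, 269], [401, 253]]
```

The lift is clean: 3.7 N weight, no slip. I'll carry the board to about 60 mm short of the box while turning it to the box's yaw.

step_arm([
  [[1, 8, 0], [0, 0, -0.008]],
  [[2, 16, 0], [0, 0, -0.016]],
  [[2, 20, 0], [0, 0, -0.02]],
  [[2, 20, 0], [0, 0, -0.02]],
  [[2, 20, 0], [0, 0, -0.02]],
  [[2, 20, 0], [0, 0, -0.02]],
  [[2, 20, 0], [0, 0, -0.02]],
  [[2, 20, 0], [0, 0, -0.02]],
])

```text
time: 4.92
eef_pos: [0.5481, -0.0874, 0.0751]
tcp_rot: [0.996, 0.088, -0.0, -0.0]
contact_force: [-0.5, 0.8, -4.1]
opening: 0.09
finger_force: 97.8
```

step_arm([
  [[2, 20, 0], [0, 0, -0.02]],
  [[2, 20, 0], [0, 0, -0.02]],
  [[1, 20, 0], [0, 0, -0.02]],
  [[1, 16, 0], [0, 0, -0.01]],
  [[0, 12, 0], [0, 0, 0]],
  [[0, 6, 0], [0, 0, 0]],
  [[0, 0, 0], [0, 0, 0]],
  [[0, 0, 0], [0, 0, 0]],
])

```text
time: 5.58
eef_pos: [0.5543, 0.0049, 0.0753]
tcp_rot: [0.999, 0.054, -0.0, 0.0]
contact_force: [-0.3, -0.1, -4.8]
opening: 0.089
finger_force: 97.9
```

Run:
```python
from h import *
s=readout.get_state(); print({k:np.round(s[k],4).tolist() for k in("time","eef_pos","tcp_rot","opening","contact_force","wrist_torque","finger_force")})
np.savez("w3.npz",eef_pos=s["eef_pos"],tcp_rot=s["tcp_rot"])
a=cams.read_camera("wrist")[:,:,::-1]; b=cams.read_camera("side")[:,:,::-1]; c=cams.read_camera("scene")[:,:,::-1]
for n,i in(("w3",a),("sd3",b),("sc3",c)): cv2.imwrite(f"pics/{n}.png",i)
out=np.zeros((600,800,3),np.uint8)
out[:300,:400]=cv2.resize(a,(400,300)); out[:360,400:]=cv2.resize(b[200:380,210:410],(400,360))
o=c[190:350,310:510]; out[300:600,:375]=cv2.resize(o,(375,300)); cv2.imwrite("pics/v3.png",out)
```

```text
{'time': 5.5833, 'eef_pos': [0.5543, 0.0049, 0.0753], 'tcp_rot': [0.9986, 0.0537, -0.0001, 0.0002], 'opening': 0.089, 'contact_force': [-0.2609, -0.0997, -4.7845], 'wrist_torque': [-0.1674, -0.0578, -0.0013], 'finger_force': 97.8707}
```

View pics/v3.png

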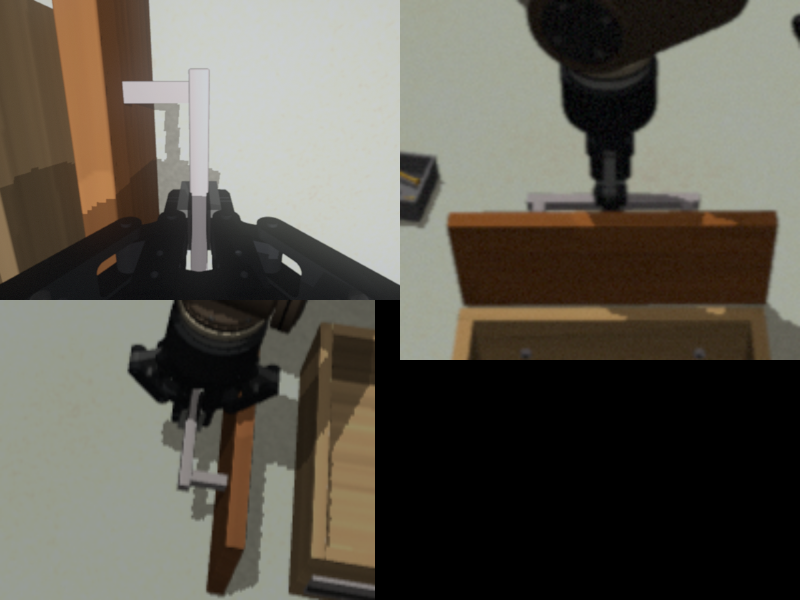

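The side view shows the board squarely in front of the box with a small gap and roughly centred (top corners ≈(235,314) and (398,312), box corners ≈(239,354) and (393,354)). I'll fit edges numerically in this one camera, where calibration errors cancel.

```bash
cat > m.py <<'E'
from h import *
def ln(p): v=cv2.fitLine(np.float32(p),cv2.DIST_HUBER,0,.1,.01).ravel(); return np.array([v[1],-v[0],v[0]*v[3]-v[1]*v[2]])
def X(a,b): c=np.cross(a,b); return c[:2]/c[2]
def cross(arr,thr):  # subpixel first rising crossing
    i=np.argmax(arr>thr); return i-1+(thr-arr[i-1])/(arr[i]-arr[i-1]) if i>0 else np.nan
def sat(im): return cv2.cvtColor(im,cv2.COLOR_BGR2HSV)[:,:,1].astype(float)
def boxc(im):
    s=sat(im); T=ln([(x,340+cross(s[340:370,x],60)) for x in range(250,385,4)])
    L=ln([(220+cross(s[y,220:260],60),y) for y in range(358,385,3)])
    Rr=ln([(415-cross(s[y,415:375:-1],60),y) for y in range(358,385,3)])
    return X(T,L),X(T,Rr)
E
python3 - <<'E'
from m import *
im0=cv2.imread("pics/side0.png"); s0=sat(im0)
print(boxc(im0)); 
im=cv2.imread("pics/sd3.png"); s=sat(im); v=im.max(2)
print("row350 L",s[360,232:246].astype(int),"R",s[360,386:402].astype(int))
for x in(260,280,360,380): print(x,"rows302-320",s[302:320,x].astype(int),v[302:320,x], "rows 345-360",s[345:360,x].astype(int),v[345:360,x])
for y in(312,316,325,335,345): print(y,s[y,228:246].astype(int),s[y,388:404].astype(int))
E
```

```text
(array([239.2436 , 353.37073], dtype=float32), array([391.75787, 352.93384], dtype=float32))
row350 L [ 22  25  28  28  27  27  52 102 123 127 124 128 126 128] R [126 126 129 129 133 123  95  51  36  26  29  36  31  27  33  28]
260 rows302-320 [ 21  22  26  38 126 181 179 189 179 187 185 189 159 165 187 198 168 229] [167 163 165 141 130 128 131 124 128 127 124  77  53  48  45  49  50  49] rows 345-360 [235 180 219 195 198 174 232 119  76 119 127 124 131 125 124] [ 51  51  49  47  45  47  45  62  97 150 161 162 160 157 152]
280 rows302-320 [ 14  13  15  35 124 181 178 181 175 186 181 176 153 181 221 189 184 193] [141 140 136 130 128 127 126 128 131 129 127  77  55  48  45  50  47  49] rows 345-360 [218 181 205 226 175 159 206  78  75 115 120 121 129 124 127] [ 48  52  46  52  48  53  42  72 102 148 161 162 160 160 150]
360 rows302-320 [ 24  26  27  61 135 201 174 205 206 171 194 184 179 186 208 219 162 172] [148 149 152 113  85  76  79  77  78  82  84  61  50  52  49  50  52  52] rows 345-360 [195 219 184 188 192 226 149  69  82 116 131 132 121 127 129] [ 51  50  50  53  53  52  53  8
[... 336 characters left out ...]
7  23  68 172 180 188 189 188 184 186 180 198 183 177 178] [171 203 183 194 176 195 170 191 173 175  90  25  24  18  22  24]
316 [ 18  15  17  18  17  23  55 145 232 183 215 211 243 255 217 184 174 210] [220 187 208 236 199 140 160 211 255 118  32  26  22  23  25  26]
325 [ 21  25  26  28  23  22  24  22  60 159 249 255 148 223 168 165 170 191] [191 168 148 172 164 228 192 161  74  24  16  19  15  17  15  20]
335 [ 18  21  24  25  25  23  23  22  20  25  71 180 178 157 187 187 186 191] [210 220 228 195 228 195 119  39  23  17  20  17  17  19  23  24]
345 [ 20  17  19  20  20  14  21  25  23  22  22  29  55 199 210 208 190 177] [176 194 176 229 170  89  28  24  21  23  22  24  25  22  22  19]
```

Run:
```python
from m import *
D=cam("side"); s=np.load("w3.npz")
a,b=onz(D,(239.4,353.3),.09),onz(D,(391.5,353.0),.09)
u=(a-b)/np.linalg.norm(a-b); n=np.array([-u[1],u[0],0])
print("box",a.round(4),b.round(4),np.linalg.norm(a-b),"yaw",np.degrees(np.arctan2(u[1],u[0])),"mid",((a+b)/2).round(4))
for z in(.116,.1195,.123):
  c,d=onz(D,(233.9,312.9),z),onz(D,(397.7,313.0),z); w=c-d
  g=(a+b-c-d)/2
  print(z,"board",c.round(4),d.round(4),np.linalg.norm(w),"yaw",np.degrees(np.arctan2(w[1],w[0])),"gap n",g@n,"along u",g@u)
print(2*np.degrees(np.arctan2(s["tcp_rot"][1],s["tcp_rot"][0])), s["eef_pos"], u,n)
# scene-based yaw: box front outer top edge and bar/board edges
S=cam("scene")
for p,q,z in(((476,328.3),(480.7,202.3),.09),):
  w=onz(S,p,z)-onz(S,q,z); print("scene box yaw",np.degrees(np.arctan2(w[1],w[0])))
im=cv2.imread("pics/sc3.png"); t=sat(im); v=im.max(2)
im0=cv2.imread("pics/scene0.png"); t0=sat(im0); v0=im0.max(2)
for y in(215,240,265,290,315): print(y,v0[y,474:492])
for y in(250,270,290,310): print(y,t[y,418:450].astype(int))
```

```text
box [0.6619 0.1243 0.09  ] [0.423  0.0983 0.09  ] 0.24032219435961089 yaw 6.202026558852979 mid [0.5424 0.1113 0.09  ]
0.116 board [0.6818 0.0653 0.116 ] [0.4155 0.0377 0.116 ] 0.26770112952793873 yaw 5.920228539597723 gap n 0.06017127612717603 along u 0.00026576775479941067
0.1195 board [0.6807 0.0681 0.1195] [0.4159 0.0406 0.1195] 0.2661905954709938 yaw 5.9202285395977245 gap n 0.057278814650318574 along u 0.00035012524042064765
0.123 board [0.6795 0.0709 0.123 ] [0.4162 0.0436 0.123 ] 0.26468006141404876 yaw 5.920228539597715 gap n 0.054386353173461265 along u 0.00043448272604187184
6.158745901683768 [0.55430613 0.00488815 0.0752743 ] [0.99414714 0.10803452 0.        ] [-0.10803452  0.99414714  0.        ]
scene box yaw 6.217200415078569
215 [133  94  46  46  45  45  64 128 131 131 131 131 125  62  45  45  45  45]
240 [ 48  47  47  45  47  73 131 131 131 132 131 129 104  73 106 119 119 119]
265 [ 47  46  45  49  74 131 132 132 131 131 128 105  86 131 131 131 131 131]
290 [ 46  45  53  86 131 132 131 131 131 130 119  77  85 130 130 129 128 127]
315 [ 48  54  91 131 131 131 130 130 128 123  82 116 131 131 131 131 131 131]
250 [ 12   0  36  73  28  27  28  28  27  30  34 185 162 142 128 109 119 146
 161 165 163 165 165 157 164 165 163 136  26  30  30  29]
270 [ 30  27  27  27  27  27  30  27  30 185 170 170 172 176 166 174 164 157
 159 159 160 158 157 159 160 157 108  28  28  28  28  31]
290 [ 24  24  22  20  18  14  13  21  16  20  10  21  83 174 168 158 158 157
 158 159 159 159 157 160 148  29  28  28  29  29  28  27]
310 [ 21  20  20  20  22  91 180 172 168 164 170 170 170 159 158 160 159 158
 159 158 159 160 155  92  28  27  30  28  28  31  24  20]
```

The board is centred to within 0.4 mm, yaw is within 0.3°, and the gap is about 57 mm. I'll advance 44 mm and start lowering.

step_arm([
  [[-0.5, 5, 0], [0, 0, 0.002]],
  [[-1, 9, 0], [0, 0, 0]],
  [[-1, 10, 0], [0, 0, 0]],
  [[-1, 9, 0], [0, 0, 0]],
  [[-0.8, 7, 0], [0, 0, 0]],
  [[-0.4, 4, -2], [0, 0, 0]],
  [[0, 0, -2], [0, 0, 0]],
  [[0, 0, -1], [0, 0, 0]],
])

```text
time: 6.4
eef_pos: [0.5494, 0.0494, 0.0699]
tcp_rot: [0.998, 0.055, -0.0, 0.0]
contact_force: [0.4, -0.3, -3.8]
opening: 0.087
finger_force: 97.9
```

step_arm([
  [[0, 0, -1], [0, 0, 0]],
  [[0, 0, -1], [0, 0, 0]],
  [[0, 0, 0], [0, 0, 0]],
  [[0, 0, 0], [0, 0, 0]],
])

```text
time: 6.73
eef_pos: [0.5497, 0.0487, 0.0682]
tcp_rot: [0.999, 0.054, -0.0, 0.0]
contact_force: [-0.4, 0.8, -3.2]
opening: 0.085
finger_force: 97.9
```

Run:
```python
from m import *
s=readout.get_state(); print({k:np.round(s[k],4).tolist() for k in("time","eef_pos","tcp_rot","opening","contact_force","wrist_torque","finger_force")})
b=cams.read_camera("side")[:,:,::-1]; cv2.imwrite("pics/sd4.png",b); t=sat(b); v=b.max(2)
for x in(250,270,360,380): print(x,v[328:366,x])
for y in(335,340,345,350): print(y,t[y,228:246].astype(int),t[y,386:402].astype(int))
```

```text
{'time': 6.7333, 'eef_pos': [0.5497, 0.0487, 0.0682], 'tcp_rot': [0.9985, 0.0542, -0.0001, 0.0], 'opening': 0.0853, 'contact_force': [-0.4308, 0.7802, -3.2238], 'wrist_torque': [-0.1483, -0.0149, 0.0112], 'finger_force': 97.9104}
250 [160 158 141 130 129 126 125 127 127 122  76  49  48  48  48  49  50  52
  43  45  50  45  46  44  50  73 145 159 160 158 155 144  91  67  64  64
  59  61]
270 [160 160 142 133 125 126 126 127 126 119  72  51  45  46  45  43  45  49
  51  50  47  51  47  45  48  71 145 157 163 161 154 147  91  61  60  63
  60  62]
360 [151 122  85  77  77  75  74  70  75  69  58  51  52  51  51  49  54  53
  53  49  54  49  49  46  44  64  87  93  96  97  98  95  72  62  62  58
  54  54]
380 [159 120  85  73  72  71  70  69  67  61  46  51  49  46  51  52  46  52
  49  50  52  50  55  44  49  59  83  90  94  92  91  88  73  60  56  55
  53  52]
335 [ 20  18  56 145 177 185 182 180 188 188 182 177 183 189 182 191 185 179] [181 183 185 215 174 189 189 213 185 190 189 210 190 200 162  58]
340 [ 26  24  30  89 168 191 249 213 165 181 163 255 243 187 188 194 208 175] [172 195 238 182 181 239 227 195 173 170 193 170 216 150 100  35]
345 [ 17  19  19  22  81 162 146 172 179 190 244 210 187 221 184 200 182 153] [170 159 175 205 167 164 200 197 158 209 161 180 239 130  32  23]
350 [ 28  27  25  26  29  70 135 182 227 167 155 194 215 161 211 255 168 255] [213 189 214 146 177 189 175 181 213 219 177 168 119  42  20  16]
```

step_arm([
  [[0, 0, -1], [0, 0, 0]],
  [[0, 0, -0.5], [0, 0, 0]],
  [[0, 0, 0], [0, 0, 0]],
  [[0, 0, 0], [0, 0, 0]],
  [[0, 0, 0], [0, 0, 0]],
])

```text
time: 7.2
eef_pos: [0.5497, 0.049, 0.0669]
tcp_rot: [0.999, 0.054, 0.0, 0.0]
contact_force: [0.8, 0.9, -4.3]
opening: 0.091
finger_force: 97.9
```

Run:
```python
from m import *
D=cam("side")
a,b=onz(D,(239.4,353.3),.09),onz(D,(391.5,353.0),.09); u=(a-b)/np.linalg.norm(a-b); n=np.array([-u[1],u[0],0])
for z in(.111,.114):
  c,d=onz(D,(230.8,337.7),z),onz(D,(400.3,337.8),z); w=c-d; g=(a+b-c-d)/2
  print(z,np.linalg.norm(w),"yaw",np.degrees(np.arctan2(w[1],w[0])),"gap n",g@n,"along u",g@u)
```

```text
0.111 0.2664807979807392 yaw 5.988451361596353 gap n 0.014181306133067761 along u 0.0002289936366774801
0.114 0.26520226278320824 yaw 5.988451361596363 gap n 0.01194253161032486 along u 0.0003008982973003163
```

step_arm([
  [[0, 0, -1], [0, 0, 0]],
  [[0, 0, 0], [0, 0, 0]],
  [[0, 0, 0], [0, 0, 0]],
])

```text
time: 7.45
eef_pos: [0.5499, 0.0487, 0.0665]
tcp_rot: [0.999, 0.055, 0.0, 0.0]
contact_force: [-2.3, -2.3, 1.2]
opening: 0.088
finger_force: 98.6
```

step_arm([
  [[0, 0, -0.7], [0, 0, 0]],
  [[0, 0, 0], [0, 0, 0]],
  [[0, 0, 0], [0, 0, 0]],
])

```text
time: 7.7
eef_pos: [0.5499, 0.0483, 0.0663]
tcp_rot: [0.999, 0.055, -0.0, 0.001]
contact_force: [-4.5, -2.7, 5.1]
opening: 0.088
finger_force: 99.1
```

The board touches the desk at z≈66.6 mm. I'll ease the down-load and approach the wall slowly.

step_arm([
  [[0, 0, 0.9], [0, 0, 0]],
  [[-0.2, 2, 0], [0, 0, 0]],
  [[-0.2, 2, 0], [0, 0, 0]],
  [[-0.2, 2, 0], [0, 0, 0]],
  [[-0.2, 2, 0], [0, 0, 0]],
  [[0, 0, 0], [0, 0, 0]],
  [[0, 0, 0], [0, 0, 0]],
])

```text
time: 8.28
eef_pos: [0.55, 0.0572, 0.0667]
tcp_rot: [0.999, 0.054, 0.001, -0.0]
contact_force: [2.1, -1.5, 3.0]
opening: 0.086
finger_force: 98.9
```

step_arm([
  [[-0.1, 1, 0], [0, 0, 0]],
  [[0, 0.5, 0], [0, 0, 0]],
  [[0, 0.5, 0], [0, 0, 0]],
  [[0, 0, 0], [0, 0, 0]],
])

```text
time: 8.62
eef_pos: [0.5497, 0.0584, 0.0668]
tcp_rot: [0.999, 0.054, 0.001, 0.001]
contact_force: [0.5, -6.0, 5.3]
opening: 0.087
finger_force: 99.2
```

step_arm([
  [[0, 0, 0.6], [0, 0, 0]],
  [[0, 0, 0.4], [0, 0, 0]],
  [[0, 0, 0], [0, 0, 0]],
  [[0, 0, 0], [0, 0, 0]],
])

```text
time: 8.95
eef_pos: [0.5486, 0.0595, 0.0666]
tcp_rot: [0.999, 0.054, -0.0, -0.0]
contact_force: [2.3, -1.8, 0.5]
opening: 0.09
finger_force: 98.5
```

Run:
```python
from m import *
s=readout.get_state(); print({k:np.round(s[k],4).tolist() for k in("time","eef_pos","tcp_rot","contact_force","wrist_torque")})
b=cams.read_camera("side")[:,:,::-1]; cv2.imwrite("pics/sd5.png",b); t=sat(b); v=b.max(2)
for x in(250,270,360,380): print(x,v[336:366,x])
for y in(344,346,348,350): print(y,t[y,226:242].astype(int),t[y,390:406].astype(int))
```

```text
{'time': 8.95, 'eef_pos': [0.5486, 0.0595, 0.0666], 'tcp_rot': [0.9985, 0.0542, -0.0, -0.0005], 'contact_force': [2.2988, -1.8422, 0.4791], 'wrist_torque': [-0.2322, -0.4256, -0.0682]}
250 [140 131 126 125 123 126 124 126  81  49  46  44  51  46  44  45  47  66
 144 159 159 159 152 143  91  63  59  58  61  54]
270 [142 126 129 122 123 125 125 124  79  50  51  48  52  47  48  48  47  64
 116 151 158 157 156 146  87  59  58  62  63  67]
360 [90 81 75 75 72 72 74 72 52 45 46 48 50 54 47 52 54 62 85 94 91 88 88 86
 72 65 57 53 53 59]
380 [87 76 72 72 67 71 67 70 52 46 44 48 46 47 49 52 49 65 84 94 95 93 90 88
 69 62 53 54 57 59]
344 [ 20  14  12  46 160 200 176 190 205 183 183 196 186 197 197 187] [179 191 183 209 188 153 218 236 162 164 209 136  26  20  16  22]
346 [ 22  23  24  33  92 168 195 255 238 180 255 208 215 149 205 176] [206 175 223 219 161 204 226 165 218 180 214  84  25  24  25  22]
348 [ 24  22  26  25  50 151 206 194 204 255 255 255 211 226 202 186] [255 152 227 216 203 211 255 244 221 202 135  36  22  23  20  21]
350 [ 27  25  30  29  26  92 154 158 182 200 181 227 195 203 214 212] [194 203 222 231 224 181 184 205 202 175  90  15  13  20  24  19]
```

step_arm([
  [[-0.1, 0.7, 0], [0, 0, 0]],
  [[-0.1, 0.7, 0], [0, 0, 0]],
  [[0, 0, 0], [0, 0, 0]],
  [[0, 0, 0], [0, 0, 0]],
])

```text
time: 9.33
eef_pos: [0.5481, 0.0606, 0.0667]
tcp_rot: [0.999, 0.054, -0.001, -0.0]
contact_force: [2.1, -1.6, -0.6]
opening: 0.086
finger_force: 98.5
```

step_arm([
  [[-0.1, 0.7, 0], [0, 0, 0]],
  [[0, 0, 0], [0, 0, 0]],
  [[0, 0, 0], [0, 0, 0]],
])

```text
time: 9.58
eef_pos: [0.548, 0.0611, 0.0667]
tcp_rot: [0.999, 0.054, -0.001, -0.0]
contact_force: [0.2, -1.5, -0.1]
opening: 0.093
finger_force: 98.5
```

step_arm([
  [[-0.1, 0.7, 0], [0, 0, 0]],
  [[0, 0, 0], [0, 0, 0]],
  [[0, 0, 0], [0, 0, 0]],
])

```text
time: 9.83
eef_pos: [0.5479, 0.0619, 0.0667]
tcp_rot: [0.999, 0.054, -0.001, -0.0]
contact_force: [-0.0, -1.5, -0.9]
opening: 0.093
finger_force: 98.5
```

step_arm([
  [[-0.1, 0.7, 0], [0, 0, 0]],
  [[0, 0, 0], [0, 0, 0]],
  [[0, 0, 0], [0, 0, 0]],
])

```text
time: 10.08
eef_pos: [0.5478, 0.0624, 0.0668]
tcp_rot: [0.999, 0.054, -0.001, 0.0]
contact_force: [-1.5, -2.0, -0.5]
opening: 0.088
finger_force: 98.5
```

step_arm([
  [[-0.1, 0.7, 0], [0, 0, 0]],
  [[0, 0, 0], [0, 0, 0]],
  [[0, 0, 0], [0, 0, 0]],
])

```text
time: 10.33
eef_pos: [0.5478, 0.0625, 0.0669]
tcp_rot: [0.999, 0.055, -0.001, 0.001]
contact_force: [-2.8, -4.6, 0.2]
opening: 0.091
finger_force: 98.6
```

step_arm([
  [[0, 0.5, 0], [0, 0, 0]],
  [[0, 0, 0], [0, 0, 0]],
  [[0, 0, 0], [0, 0, 0]],
])

```text
time: 10.58
eef_pos: [0.5478, 0.0625, 0.0668]
tcp_rot: [0.999, 0.055, -0.001, 0.001]
contact_force: [-1.1, -6.7, 0.5]
opening: 0.087
finger_force: 98.6
```

Touched the wall: y stalls at 62.5 mm while force rises. I'll push up toward 10 N, then check alignment.

step_arm([
  [[-0.1, 0.5, 0], [0, 0, 0]],
  [[0, 0, 0], [0, 0, 0]],
  [[0, 0, 0], [0, 0, 0]],
  [[0, 0, 0], [0, 0, 0]],
])

```text
time: 10.92
eef_pos: [0.5478, 0.0625, 0.0669]
tcp_rot: [0.998, 0.055, -0.001, 0.002]
contact_force: [-1.9, -8.2, 0.4]
opening: 0.091
finger_force: 98.6
```

Run:
```python
from m import *
D=cam("side"); F=[]
b=cams.read_camera("side")[:,:,::-1]; cv2.imwrite("pics/sd6.png",b)
for i in range(5):
    s=readout.get_state(); F.append(np.r_[s["contact_force"],s["wrist_torque"]]); c=cams.read_camera("scene")
cv2.imwrite("pics/sc6.png",c[:,:,::-1])
print(np.round(F,2), "n-push",np.mean(F,0)[:3]@[-.108,.994,0]); s=readout.get_state(); print(s["time"],np.round(s["eef_pos"],4),np.round(s["tcp_rot"],4))
out=np.zeros((600,800,3),np.uint8); out[:400]=cv2.resize(b[300:400,215:415],(800,400),interpolation=cv2.INTER_NEAREST)
out[400:,:250]=cv2.resize(c[190:350,310:510,::-1],(250,200)); 
w=cams.read_camera("wrist")[:,:,::-1]; out[400:,260:526]=cv2.resize(w,(266,200)); cv2.imwrite("pics/v6.png",out)
t=sat(b); v=b.max(2)
for x in(250,270,360,380): print(x,v[336:366,x])
for y in(344,346,348,350): print(y,t[y,226:242].astype(int),t[y,390:406].astype(int))
```

```text
[[-1.67 -8.24  0.16 -1.5   0.14 -0.12]
 [-2.28 -9.35 -0.5  -1.51  0.16 -0.09]
 [-2.19 -8.84 -0.91 -1.52  0.13 -0.09]
 [-0.62 -8.07 -0.76 -1.49  0.17 -0.1 ]
 [-1.7  -7.81 -0.39 -1.47  0.07 -0.15]] n-push -8.229585214837325
11.2167 [0.5478 0.0625 0.0669] [ 9.985e-01  5.470e-02 -6.000e-04  1.600e-03]
250 [160 139 128 125 123 123 124 124 123 117  73  45  47  45  54  51  49  53
  84  97 143 155 153 142  90  61  59  61  60  60]
270 [159 142 131 125 129 123 125 122 126 120  71  44  50  47  50  46  47  53
  86  95 147 158 154 147  92  63  58  59  61  62]
360 [156 120  82  81  76  74  71  74  73  73  60  49  53  48  50  49  50  60
  81  91  92  90  89  87  71  61  60  56  55  53]
380 [156 120  83  74  70  71  69  68  69  72  50  47  47  51  48  45  49  60
  82  91  95  93  92  85  74  59  55  53  55  58]
344 [ 19  18  14  64 166 182 183 185 185 194 188 193 184 177 180 185] [169 186 202 182 175 191 174 172 179 179 201 173  81  23  16  19]
346 [ 23  21  28  57 155 190 186 225 201 193 188 200 206 194 172 186] [186 212 193 223 179 173 204 173 178 206 186 163  89  28  24  26]
348 [ 25  24  24  24  60 149 211 178 204 214 249 205 155 226 179 170] [204 165 255 182 159 191 222 187 154 228 173 121  30  27  24  22]
350 [ 24  25  27  23  44 130 205 170 210 177 243 193 190 217 193 211] [190 255 211 198 179 212 175 172 215 179 188  79  17  14  19  27]
```

View pics/v6.png

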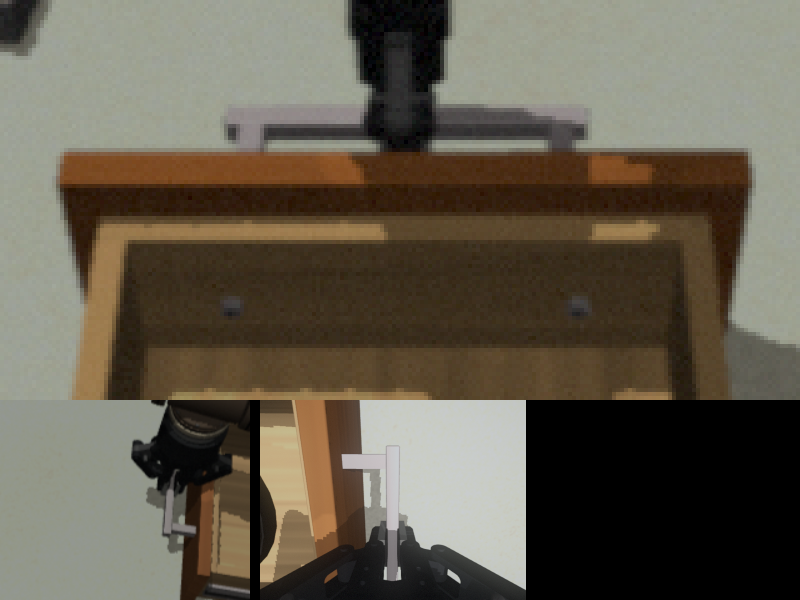

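The view shows the board flush on the box's front wall, overhanging about equally at both ends and upright, with the handle outwards. The steady push is about 8.2 N. I'll check centring numerically.

Run:
```python
from m import *
D=cam("side")
a,b=onz(D,(239.4,353.3),.09),onz(D,(391.5,353.0),.09); u=(a-b)/np.linalg.norm(a-b); n=np.array([-u[1],u[0],0])
c,d=onz(D,(229.5,345.8),.11),onz(D,(401.7,345.8),.11); w=c-d; g=(a+b-c-d)/2
print(np.linalg.norm(w),"yaw",np.degrees(np.arctan2(w[1],w[0])),np.degrees(np.arctan2(u[1],u[0])),"gap n",g@n,"along u",g@u)
```

```text
0.2671878830278341 yaw 6.049674502251466 6.202026558852979 gap n -0.0003963518763336081 along u 0.00044221849729333463
```

step_arm([
  [[0, 0.5, 0], [0, 0, 0]],
  [[0, 0, 0], [0, 0, 0]],
  [[0, 0, 0], [0, 0, 0]],
  [[0, 0, 0], [0, 0, 0]],
])

```text
time: 11.6
eef_pos: [0.5478, 0.0625, 0.0669]
tcp_rot: [0.998, 0.055, -0.001, 0.002]
contact_force: [-1.0, -8.6, -0.2]
opening: 0.086
finger_force: 98.6
```

step_arm([
  [[0, 0.2, 0], [0, 0, 0]],
  [[0, 0, 0], [0, 0, 0]],
  [[0, 0, 0], [0, 0, 0]],
  [[0, 0, 0], [0, 0, 0]],
])

```text
time: 11.93
eef_pos: [0.5478, 0.0625, 0.0668]
tcp_rot: [0.998, 0.055, -0.001, 0.002]
contact_force: [-1.8, -9.9, -0.5]
opening: 0.089
finger_force: 98.6
```

```bash
cat > f.py <<'E'
from m import *
F=[]
for i in range(12):
    s=readout.get_state(); F.append(s["contact_force"]); cams.read_camera("side")
F=np.array(F); print("mean",F.mean(0).round(2),"std",F.std(0).round(2),"push",-F.mean(0)@[-.108,.994,0],s["time"],np.round(s["eef_pos"],4))
E
python3 f.py
```

```text
mean [ -1.69 -10.46  -0.34] std [0.39 0.43 0.63] push 10.213638027258485 12.4833 [0.5478 0.0625 0.0669]
```

Push is 10.2 N and steady. I'll hold it for several seconds.

step_arm([
  [[0, 0, 0], [0, 0, 0]],
  [[0, 0, 0], [0, 0, 0]],
  [[0, 0, 0], [0, 0, 0]],
  [[0, 0, 0], [0, 0, 0]],
  [[0, 0, 0], [0, 0, 0]],
  [[0, 0, 0], [0, 0, 0]],
  [[0, 0, 0], [0, 0, 0]],
  [[0, 0, 0], [0, 0, 0]],
])

```text
time: 13.2
eef_pos: [0.5478, 0.0625, 0.0668]
tcp_rot: [0.998, 0.055, -0.001, 0.002]
contact_force: [-2.5, -10.3, -0.4]
opening: 0.089
finger_force: 98.6
```

step_arm([
  [[0, 0, 0], [0, 0, 0]],
  [[0, 0, 0], [0, 0, 0]],
  [[0, 0, 0], [0, 0, 0]],
  [[0, 0, 0], [0, 0, 0]],
  [[0, 0, 0], [0, 0, 0]],
  [[0, 0, 0], [0, 0, 0]],
  [[0, 0, 0], [0, 0, 0]],
  [[0, 0, 0], [0, 0, 0]],
])

```text
time: 13.87
eef_pos: [0.5478, 0.0625, 0.0668]
tcp_rot: [0.998, 0.055, -0.001, 0.002]
contact_force: [-2.3, -10.2, 0.1]
opening: 0.088
finger_force: 98.6
```

step_arm([
  [[0, 0, 0], [0, 0, 0]],
  [[0, 0, 0], [0, 0, 0]],
  [[0, 0, 0], [0, 0, 0]],
  [[0, 0, 0], [0, 0, 0]],
  [[0, 0, 0], [0, 0, 0]],
  [[0, 0, 0], [0, 0, 0]],
  [[0, 0, 0], [0, 0, 0]],
  [[0, 0, 0], [0, 0, 0]],
])

```text
time: 14.53
eef_pos: [0.5478, 0.0625, 0.0668]
tcp_rot: [0.998, 0.055, -0.001, 0.002]
contact_force: [-1.8, -10.1, -0.0]
opening: 0.092
finger_force: 98.6
```

step_arm([
  [[0, 0, 0], [0, 0, 0]],
  [[0, 0, 0], [0, 0, 0]],
  [[0, 0, 0], [0, 0, 0]],
  [[0, 0, 0], [0, 0, 0]],
  [[0, 0, 0], [0, 0, 0]],
  [[0, 0, 0], [0, 0, 0]],
  [[0, 0, 0], [0, 0, 0]],
  [[0, 0, 0], [0, 0, 0]],
])

```text
time: 15.2
eef_pos: [0.5478, 0.0625, 0.0669]
tcp_rot: [0.998, 0.055, -0.001, 0.002]
contact_force: [-2.0, -10.4, -1.3]
opening: 0.085
finger_force: 98.6
```

step_arm([
  [[0, 0, 0], [0, 0, 0]],
  [[0, 0, 0], [0, 0, 0]],
  [[0, 0, 0], [0, 0, 0]],
  [[0, 0, 0], [0, 0, 0]],
  [[0, 0, 0], [0, 0, 0]],
  [[0, 0, 0], [0, 0, 0]],
  [[0, 0, 0], [0, 0, 0]],
  [[0, 0, 0], [0, 0, 0]],
])

```text
time: 15.87
eef_pos: [0.5478, 0.0625, 0.0669]
tcp_rot: [0.998, 0.055, -0.001, 0.002]
contact_force: [-1.1, -9.6, -1.0]
opening: 0.09
finger_force: 98.6
```

step_arm([
  [[0, 0, 0], [0, 0, 0]],
  [[0, 0, 0], [0, 0, 0]],
  [[0, 0, 0], [0, 0, 0]],
  [[0, 0, 0], [0, 0, 0]],
  [[0, 0, 0], [0, 0, 0]],
  [[0, 0, 0], [0, 0, 0]],
  [[0, 0, 0], [0, 0, 0]],
  [[0, 0, 0], [0, 0, 0]],
])

```text
time: 16.53
eef_pos: [0.5478, 0.0625, 0.0668]
tcp_rot: [0.998, 0.055, -0.001, 0.002]
contact_force: [-1.8, -10.5, -0.4]
opening: 0.088
finger_force: 98.6
```

```bash
python3 f.py
```

```text
mean [ -1.79 -10.42  -0.73] std [0.53 0.33 0.71] push 10.167882093109215 17.0833 [0.5478 0.0625 0.0668]
```

```bash
python3 -c "
from plant import sign_off; print(sign_off())"
```

```text
the job is handed in; nothing more can be done
None
```

The drawer front stands on the desk flat against the box's front wall, handle outwards and centred to about 0.4 mm, held there with a steady push of about 10 N for over 4 s and still held when I handed the job in.

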